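# Put the glue jar away in the slide-cover box

### The arm

A 6-joint arm with a two-finger parallel gripper is mounted at the origin on the work surface. World frame = base frame: x ahead of the robot, y to its left, z up, the work surface at z = 0. Lengths are in m, angles in degrees, forces in N, time in s.
With the tool pointing down it reaches from about 0.4 to 0.825 m from the base axis. Payload 7 kg.
Tool frame: the origin (TCP) lies on the centre line of the jaws, within the pads' length; the fingertips stand 11 mm ahead of it and the grasp point (between the pads) lies 8 mm behind it; z points along the fingers, y is the direction in which the jaws open and shut (so a half turn about z gives the same grasp; the last joint's range is limited). The gripper opens to 88 mm and grips with 3 to 60 N. Pads are 19 mm wide; open, the fingers measure 130 mm over their backs; the gripper's body (78 mm by 193 mm) begins 47 mm behind the grasp point.
Start: joints at [-55.227, 20.546, 0.682, 0, -70.136, -16.507], TCP at [0.212, -0.641, 0.238] pointing down, gripper open.
Joint ranges: [-176.03, 176.03], [-82.01, 121.73], [-58.28, 71.71], [-173.87, 95.51], [-174.79, -0.11], [-173.66, 173.66]. Speed limits (degrees/s): [136.94, 136.94, 172.46, 180, 180, 180].

### API

Orientations are given as [roll, pitch, yaw] about the fixed x, y, z axes, in that order (R = Rz(yaw) Ry(pitch) Rx(roll)).
In Python, from plant import ctrl, cams, order gives the robot as it stands.
- The arm moves only by the tool jog_arm, never from a script. Its argument "motion" is a list of rows, each an object with "offset": the shift along the tool's x, y, z in mm, a list of three; "roll": the turn about the tool's z in rad; "hand": the finger opening in mm, from 0 to 87.6. A call has 1 to 20 rows; each row is the pose to reach, as a shift and turn from the pose commanded when the call began, along the tool's axes at that moment; what a row does not reach only later rows make up. A row lasts 1/12 s, in which the tool goes at most 41.7 mm and 7.16 degrees, less where a joint would pass 70% of its speed; a pose out of reach is approached as far as the arm can. A call with a gripper value outside its range is refused whole. The fingers move at their own pace and stop on an object; the grip force is fixed at half the most. Time passes only in rows, so rows that repeat a pose let the fingers close. It gives the time, the measured TCP pose, the force and the opening at its end, in the units of the state.
- ctrl.get_obs(): the state, without advancing time (a new reading comes with each control period).
- cams.snapshot(name): name is "scene" or "top" or "wrist"; returns a dict with "img" (480x640x3 uint8, red, green, blue), "K" (3x3 intrinsics, pixels), "D" ([k1, k2, p1, p2, k3] as OpenCV has them; the pictures are not rectified), "cam_to_world" (4x4, takes a point from camera to world coordinates); the wrist camera has in their place "T_tool_cam" (4x4, takes a point from camera to tool coordinates, whose origin is the TCP and whose axes are the flange's). Camera axes: x right, y down, z forward; pixel columns grow to the right and rows downward; lengths in m; the calibration is good to about 2 mm. A picture is of the moment at which its call begins: read the wrist's pose just before it. There is no depth.
- order.close_job(): hands the job in, once; it reports no verdict.
The state is a dict: "clock": time; "joint_pos": joint angles; "qvel": joint speeds; "tau": joint torques, N m; "tool_pos": TCP position; "orientation": TCP orientation; "force": force on the tool from outside, world axes, zero at the start; "moment": the same for the moment, N m; "opening": finger opening in m.
Only numpy, scipy, OpenCV 4.12 (cv2) and the standard library are available. Lean on these libraries where they do the work, as an engineer would, in place of code of your own. Each camera call takes 0.05 s, during which the arm holds its last target. There are 200 camera calls.

### The job

Take the short, squat jar out of the leaning rack and stand it upright, without dropping it, on the floor of the open compartment of the plywood box. Then slide the box's cover fully shut over it. Leave the tall bottle and the other things on the bench where they are.

Things in the scene. Friction and masses are not known exactly. Their poses are not given: they have to be found in the camera images.
- box: fixed plywood box, 170 (its x) by 320 (y) by 96 mm high; origin at the centre of its underside, z up. The +y half is the compartment: inside x -73 to 73 mm, y 4 to 148 mm, floor 6 mm and rim 96 mm above the origin. A fixed deck at rim height closes the -y half. Rails on the long edges and a stop strip at the +y end stand 10 mm above the rim, 10 mm wide
- compartment (a point): centre of the compartment's floor (box x 0, y 76 mm, z 6 mm); same axes as the box
- cover_handle (a point): centre of the wooden handle bar on the middle of the cover: 90 mm along the box's x, 16 mm thick along the box's y, 28 mm high; its top is 14 mm above this point, the cover's top face 14 mm below it. Axes as the box. 116.5 mm above the box's underside; at box y 75 mm when shut
- cover (a joint): slide of the flat cover (148 by 149 mm, 6 mm thick) on top of the box: 0 = fully shut over the compartment, 0.15 m = fully open over the deck; it grows as the cover moves along the box's -y. The opening reaches from box y = 149 mm minus this value to 148 mm
- rack: fixed plywood rack, 140 mm (its x) by 260 mm (its y), with two cradles at its y +65 and -65 mm; origin at the centre of its underside. The cradles lean 30 degrees: what stands in them leans with its top towards the rack's +x. Each has a support under the thing's lower (+x) side, up to 56 mm along its axis, and 22 mm high cheeks left and right; the upper side is open
- jar: the squat white jar with a broad black cap, 56 mm diameter, 85 mm tall, 0.25 kg or so: straight body to 66 mm, cap 53 mm diameter above. Origin at the centre of its underside, z along its axis to the cap. It starts leaning in either cradle of the rack
- bottle: tall white bottle with a narrow black cap, 56 mm diameter, 150 mm tall, leaning in the other cradle; origin at the centre of its underside, z along its axis. To be left alone
- tape: roll of paper tape lying flat, 100 mm diameter, 25 mm high, origin at the centre of its underside. To be left alone
- block: cork sanding block, 120 by 70 by 38 mm, origin at the centre of its underside. To be left alone

How it is judged:
By the outcome, as a careful person would: the job done as asked, in the order asked, and still so for the second after the job is handed in, with the robot touching nothing.
It also fails if it takes over 59 s, if anything falls off the work surface, if the arm or the gripper's body presses on something with over 40 N, if the wrist force passes 120 N, or if a joint passes its speed limit or range.

## Working session

There is one attempt and no reset: what is moved stays moved. The work goes in short steps, Python scripts to look and compute and a tool call to move; the robot and the scene stay as the last step left them, time stands still between calls to the robot, and variables do not carry over. Pictures are saved under pics/ and viewed, about 8 in all and at most 12, crops included, and the job is handed in when it is done.

Besides the shell and the picture viewer there is one more tool, called as name(argument=value, ...) on one line, values as JSON. jog_arm: Moves the arm, as the interface text tells. Its arguments: {"type":"object","properties":{"motion":{"type":"array"}},"required":["motion"]}

```bash
ls; mkdir -p pics
python3 - <<'E'
from plant import ctrl,cams
import cv2,numpy as np
o=ctrl.get_obs();print(o)
for n in("scene","top"):
    s=cams.snapshot(n);cv2.imwrite(f"pics/{n}0.png",s["img"][:,:,::-1]);np.savez(f"pics/{n}0.npz",**s);print(n,s["K"],s["D"],s["cam_to_world"])
E
```

```text
pics
{'clock': 0.0, 'joint_pos': array([-5.52272883e+01,  2.05914160e+01,  6.34268160e-01, -2.21454729e-02,
       -7.01348648e+01, -1.65071397e+01]), 'qvel': array([-0.08501193,  0.02927688,  0.02785764, -0.01833569,  0.1206361 ,
        0.03729946]), 'tau': array([-3.17897517e-03, -5.82707369e+01,  2.93047482e+01,  6.99747518e+00,
        6.70576832e-03, -1.83539669e-04]), 'tool_pos': array([ 0.211405  , -0.64054831,  0.23662027]), 'orientation': array([ 1.79905864e+02, -6.18671044e-03, -1.61741965e+02]), 'force': array([0.77145426, 0.91044669, 0.83658795]), 'moment': array([-0.05796436,  0.04247275, -0.03546245]), 'opening': 0.08788983342164719}
scene [[601.74051099   0.         328.7092447 ]
 [  0.         601.74051099 246.90161222]
 [  0.           0.           1.        ]] [0.01259104 0.         0.         0.         0.        ] [[ 0.83026095  0.43541832 -0.34796212  1.03642232]
 [ 0.55733185 -0.64078872  0.52798771 -0.64426581]
 [ 0.00692532 -0.63229795 -0.77469435  1.0312769 ]
 [ 0.          0.          0.          1.        ]]
top [[469.42064954   0.         314.72332012]
 [  0.         469.42064954 233.73869734]
 [  0.           0.           1.        ]] [0.00068972 0.         0.         0.         0.        ] [[-0.00138098 -0.99426267  0.10695713  0.53867412]
 [-0.99972588 -0.00112713 -0.0233857   0.02569263]
 [ 0.02337209 -0.1069601  -0.99398857  0.94856849]
 [ 0.          0.          0.          1.        ]]
```

View pics/scene0.png

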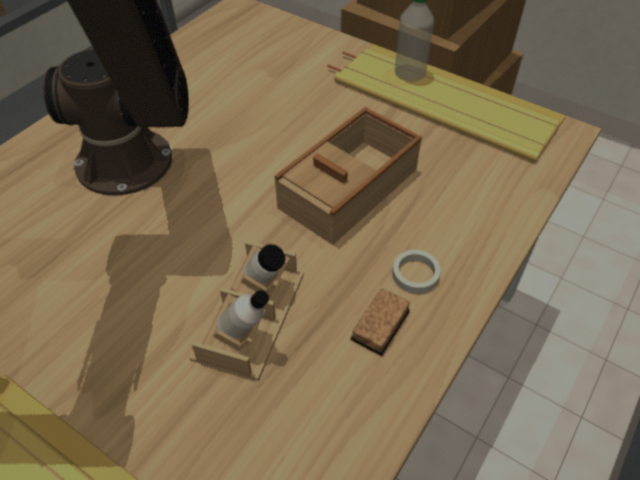

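View pics/top0.png

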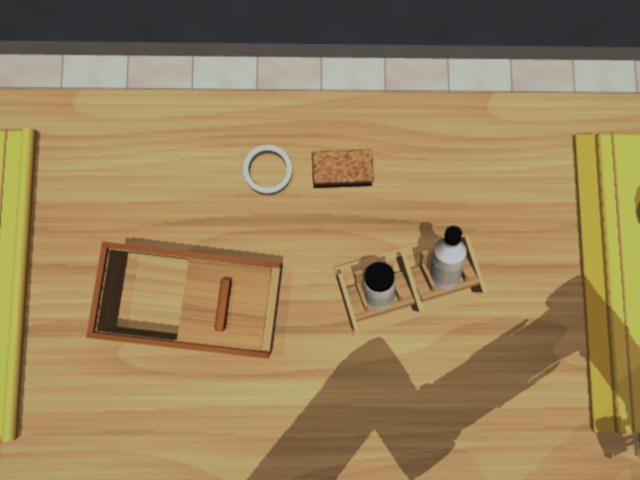

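The two views agree on the layout. The box has its open compartment towards +y, on the left in the top view (rim corners about 105,243 / 282,262 / 270,355 / 88,337). The cover is over the deck, with its handle at (223,304). The jar is in the rack's +y cradle with its cap at (379,276), and the bottle is to its right with its cap at (453,235). I'll view enlarged crops to get accurate pixels.

Run:
```python
import cv2,numpy as np
t=cv2.imread("pics/top0.png");s=cv2.imread("pics/scene0.png")
b=lambda im,x,y,w,h,k:cv2.resize(im[y:y+h,x:x+w],None,fx=k,fy=k,interpolation=cv2.INTER_CUBIC)
cv2.imwrite("pics/c1.png",np.vstack([b(t,80,225,210,145,3.8)[:300] if 0 else cv2.resize(b(t,80,230,216,135,3.7),(800,500))])) 
m=np.hstack([b(t,325,220,165,125,2.4),b(s,185,235,125,150,2)[:300]])if 0 else None
A=b(t,325,220,165,120,2.4);B=b(s,185,235,130,144,2)
m=np.hstack([A,B]);cv2.imwrite("pics/c2.png",m);print(m.shape)
for n,im in(("top",t),("scene",s)):
    g=im.max(2);k=(g<28).astype(np.uint8)
    for c in cv2.findContours(k,0,1)[0]:
        a=cv2.contourArea(c);x,y,w,h=cv2.boundingRect(c)
        if 80<a<1200 and y>200: print(n,a,x,y,w,h,cv2.fitEllipse(c))
```

```text
(288, 656, 3)
top 596.0 365 263 28 28 ((378.8091735839844, 276.48211669921875), (27.470462799072266, 27.683780670166016), 109.53582763671875)
top 204.5 445 227 16 18 ((452.57586669921875, 235.54029846191406), (14.871668815612793, 17.89386558532715), 20.929466247558594)
scene 179.0 252 291 16 17 ((259.365966796875, 299.1585388183594), (13.422982215881348, 17.27536392211914), 35.57572937011719)
scene 451.5 259 246 25 25 ((271.07550048828125, 257.7918701171875), (23.69437599182129, 24.39951515197754), 134.7949981689453)
```

View pics/c1.png

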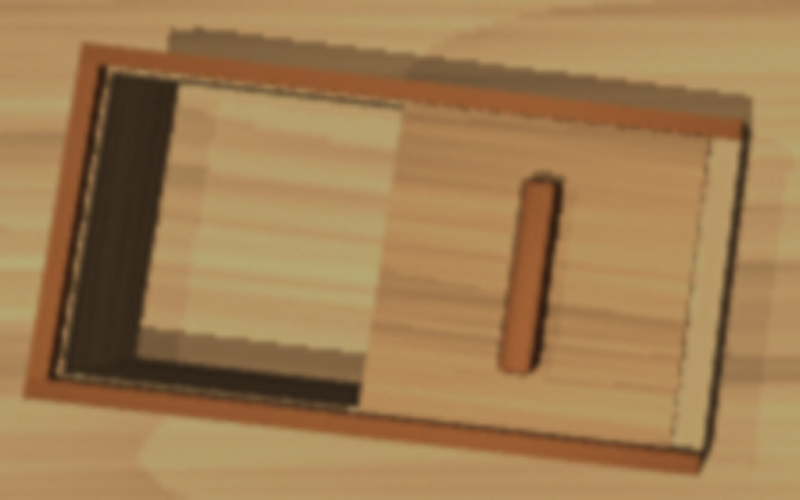

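View pics/c2.png

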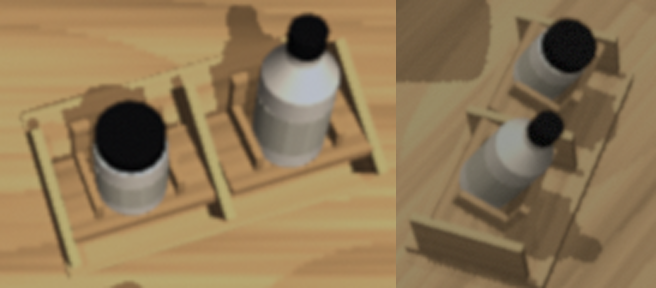

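The box crop shows the cover fully open, with its edge near the box's middle. The rail corners in the crop are at (82,43), (748,122), (700,472) and (25,397), and the handle top is at (527,277). The rack crop shows the jar seated in the left cradle, leaning towards world +x. Next I'll cast rays.

```bash
cat > h.py <<'E'
import numpy as np,cv2
def ray(s,p):
    q=cv2.undistortPoints(np.array([[p]],float),s["K"],s["D"])[0,0]
    T=s["cam_to_world"];d=T[:3,:3]@[*q,1];return T[:3,3],d/np.linalg.norm(d)
def plane(s,p,z):
    c,d=ray(s,p);return c+d*(z-c[2])/d[2]
def tri(r1,r2):
    (a,u),(b,v)=r1,r2
    t=np.linalg.lstsq(np.c_[u,-v],b-a,rcond=None)[0];p,q=a+u*t[0],b+v*t[1]
    return (p+q)/2,np.linalg.norm(p-q)
E
python3 - <<'E'
import numpy as np
from h import *
np.set_printoptions(precision=4,suppress=True)
t=np.load("pics/top0.npz");s=np.load("pics/scene0.npz")
J=tri(ray(t,(379,276.7)),ray(s,(271.2,258)));B=tri(ray(t,(452.6,235.5)),ray(s,(259.4,299.2)))
print("jarcap",J,"botcap",B)
f=lambda x,y:(80+(x+.5)/800*216-.5,230+(y+.5)/500*135-.5)
C=[plane(t,f(*p),.106) for p in((82,43),(748,122),(700,472),(25,397))]
for c in C:print(c)
C=np.array(C)
for i in range(4):print("len",np.linalg.norm(C[i]-C[(i+1)%4]))
yd=(C[0]+C[3]-C[1]-C[2]);yd/=np.linalg.norm(yd);xd=C[0]+C[1]-C[2]-C[3];xd/=np.linalg.norm(xd)
o=C.mean(0);print("box",o,"yawY",np.degrees(np.arctan2(-yd[0],yd[1])),"yawX",np.degrees(np.arctan2(xd[1],xd[0])))
h=plane(t,f(527,277),.1305);print("handle",h,(h-o)@xd,(h-o)@yd)
for p in((403,108),(360,405)):
    e=plane(t,f(*p),.1025);print("edge",(e-o)@xd,(e-o)@yd)
print("compartment",o+yd*.076)
# rack yaw from wall tops / front plank ends: top-view lower-left to lower-right
g=lambda x,y:(325+x/2.4,220+y/2.4)
for a,b in(((28,118),(70,272)),((180,82),(228,218)),((342,42),(380,170))):
    A=plane(t,g(*a),.03);E_=plane(t,g(*b),.0);d=A-E_;print("rack x dir",np.degrees(np.arctan2(d[1],d[0])))
A=plane(t,g(70,272),0);E_=plane(t,g(380,172),0);d=A-E_;print("front edge",A,E_,np.linalg.norm(d),np.degrees(np.arctan2(-d[0],d[1])))
d=plane(t,g(22,116),.03)-plane(t,g(342,40),.03);print("back",np.linalg.norm(d),np.degrees(np.arctan2(-d[0],d[1])))
E
```

```text
jarcap (array([ 0.5512, -0.1076,  0.1195]), np.float64(0.0013098476715922463)) botcap (array([ 0.6187, -0.2231,  0.175 ]), np.float64(0.0013978942636593977))
[0.6154 0.3858 0.106 ]
[0.5773 0.0653 0.106 ]
[0.4119 0.0869 0.106 ]
[0.448  0.4045 0.106 ]
len 0.3227393397488299
len 0.16683685330627043
len 0.3196161567236078
len 0.16844924160199237
box [0.5132 0.2356 0.106 ] yawY -6.6378351222429 yawX -6.919968133937746
handle [0.5044 0.166  0.1305] -0.0003037912018261407 -0.07014482859661149
edge 0.07103209756136475 0.004764073536773893
edge -0.07093877618312677 0.004799031968669394
compartment [0.522  0.3111 0.106 ]
rack x dir 15.957353101928627
rack x dir 21.51243284899206
rack x dir 20.266418320400746
front edge [ 0.4414 -0.0749  0.    ] [ 0.5233 -0.3376  0.    ] 0.27520315542731305 17.314910790675334
back 0.27226958204336027 13.267835608646495
```

jog_arm(motion=[{"offset": [-478, 400, -20], "roll": 0.035, "hand": 87}, {"offset": [-478, 400, -20], "roll": 0.035, "hand": 87}, {"offset": [-478, 400, -20], "roll": 0.035, "hand": 87}, {"offset": [-478, 400, -20], "roll": 0.035, "hand": 87}, {"offset": [-478, 400, -20], "roll": 0.035, "hand": 87}, {"offset": [-478, 400, -20], "roll": 0.035, "hand": 87}, {"offset": [-478, 400, -20], "roll": 0.035, "hand": 87}, {"offset": [-478, 400, -20], "roll": 0.035, "hand": 87}, {"offset": [-478, 400, -20], "roll": 0.035, "hand": 87}, {"offset": [-478, 400, -20], "roll": 0.035, "hand": 87}, {"offset": [-478, 400, -20], "roll": 0.035, "hand": 87}, {"offset": [-478, 400, -20], "roll": 0.035, "hand": 87}, {"offset": [-478, 400, -20], "roll": 0.035, "hand": 87}, {"offset": [-478, 400, -20], "roll": 0.035, "hand": 87}, {"offset": [-478, 400, -20], "roll": 0.035, "hand": 87}, {"offset": [-478, 400, -20], "roll": 0.035, "hand": 87}, {"offset": [-478, 400, -20], "roll": 0.035, "hand": 87}, {"offset": [-478, 400, -20], "roll": 0.035, "hand": 87}, {"offset": [-478, 400, -20], "roll": 0.035, "hand": 87}, {"offset": [-478, 400, -20], "roll": 0.035, "hand": 87}])

```text
clock: 1.77
tool_pos: [0.5394, -0.1123, 0.2576]
orientation: [180.0, -0.0, -163.8]
force: [-0.3, 0.6, -0.7]
opening: 0.0871
```

Run:
```python
from plant import ctrl,cams
import cv2,numpy as np
from scipy.spatial.transform import Rotation as R
from h import *
o=ctrl.get_obs();s=dict(cams.snapshot("wrist"))
T=np.eye(4);T[:3,:3]=R.from_euler("xyz",o["orientation"],degrees=True).as_matrix();T[:3,3]=o["tool_pos"]
print(o["tool_pos"],o["orientation"])
print(s["T_tool_cam"])
s["cam_to_world"]=T@s["T_tool_cam"];np.savez("pics/w1.npz",**s)
im=s["img"][:,:,::-1].copy();cv2.imwrite("pics/w1raw.png",im)
W=np.linalg.inv(s["cam_to_world"])
def pr(p):return cv2.projectPoints(np.array([p]),cv2.Rodrigues(W[:3,:3])[0],W[:3,3],s["K"],s["D"])[0][0,0]
J=np.array([.5512,-.1076,.1195]);a=np.array([.48,.14,.866])
for h,c in((75.5,(0,0,255)),(52,(0,255,0)),(0,(255,0,0))):
    p=pr(J+a*(h-75.5)/1000);print(h,p);cv2.circle(im,tuple(int(v) for v in p),4,c,-1)
cv2.imwrite("pics/w1.png",im)
k=(im.max(2)<30).astype(np.uint8)
for c in cv2.findContours((s["img"].max(2)<30).astype(np.uint8),0,1)[0]:
    if cv2.contourArea(c)>300:print(cv2.contourArea(c),cv2.boundingRect(c),cv2.fitEllipse(c))
```

```text
[ 0.53944296 -0.11231952  0.25755849] [ 1.79996903e+02 -9.25347045e-03 -1.63823089e+02]
[[ 4.57716970e-04 -9.54851755e-01 -2.97082341e-01  7.91613119e-02]
 [ 9.99999415e-01  7.28140799e-04 -7.99609349e-04  4.86939283e-04]
 [ 9.79826162e-04 -2.97081801e-01  9.54851530e-01 -1.47213631e-01]
 [ 0.00000000e+00  0.00000000e+00  0.00000000e+00  1.00000000e+00]]
75.5 [321.6490342  238.62164161]
52 [321.58973284 216.29480552]
0 [321.47602252 174.21155747]
1844.0 (461, 421, 87, 41) ((504.46124267578125, 438.3822937011719), (36.78944778442383, 76.02063751220703), 80.43818664550781)
776.5 (599, 413, 41, 39) ((622.3154296875, 431.4680480957031), (36.29292678833008, 42.94780731201172), 61.15473937988281)
3860.0 (0, 381, 129, 75) ((67.14160919189453, 421.7446594238281), (64.93983459472656, 123.51579284667969), 77.11872863769531)
1526.0 (495, 310, 60, 96) ((524.5816650390625, 361.60919189453125), (47.59040832519531, 96.91497039794922), 15.399296760559082)
```

View pics/w1.png

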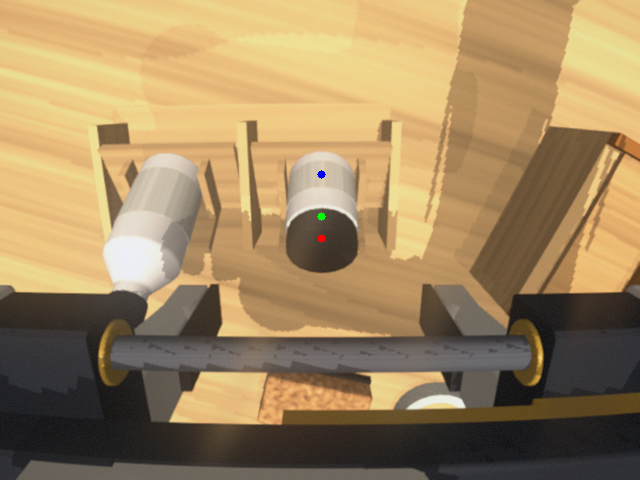

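The wrist view shows the jar centred between the fingers, at column 321.5 against a finger midpoint of 321. The rack walls run straight along the view, so the yaw is right, and the predicted cap centre (322,239) lies on the cap. I'll narrow the hand and descend.

jog_arm(motion=[{"offset": [0, 0, 20], "roll": 0, "hand": 69}, {"offset": [0, 0, 40], "roll": 0, "hand": 69}, {"offset": [0, 0, 60], "roll": 0, "hand": 69}, {"offset": [0, 0, 75], "roll": 0, "hand": 69}, {"offset": [0, 0, 90], "roll": 0, "hand": 69}, {"offset": [0, 0, 105], "roll": 0, "hand": 69}, {"offset": [0, 0, 120], "roll": 0, "hand": 69}, {"offset": [0, 0, 135], "roll": 0, "hand": 69}, {"offset": [0, 0, 148], "roll": 0, "hand": 69}, {"offset": [0, 0, 158], "roll": 0, "hand": 69}, {"offset": [0, 0, 158], "roll": 0, "hand": 69}, {"offset": [0, 0, 158], "roll": 0, "hand": 69}])

```text
clock: 2.82
tool_pos: [0.5398, -0.1119, 0.0995]
orientation: [-180.0, -0.0, -163.8]
force: [0.8, 0.3, -0.3]
opening: 0.069
```

No contact on the way down, so I'll close the gripper.

jog_arm(motion=[{"offset": [0, 0, 0], "roll": 0, "hand": 60}, {"offset": [0, 0, 0], "roll": 0, "hand": 57}, {"offset": [0, 0, 0], "roll": 0, "hand": 50}, {"offset": [0, 0, 0], "roll": 0, "hand": 50}, {"offset": [0, 0, 0], "roll": 0, "hand": 50}, {"offset": [0, 0, 0], "roll": 0, "hand": 50}, {"offset": [0, 0, 0], "roll": 0, "hand": 50}])

```text
clock: 3.4
tool_pos: [0.5407, -0.1112, 0.1004]
orientation: [-180.0, 0.1, -163.7]
force: [-1.1, 1.0, 6.0]
opening: 0.0553
```

jog_arm(motion=[{"offset": [0, 0, -3], "roll": 0, "hand": 50}, {"offset": [0, 0, -8], "roll": 0, "hand": 50}, {"offset": [0, 0, -16], "roll": 0, "hand": 50}, {"offset": [0, 0, -30], "roll": 0, "hand": 50}, {"offset": [0, 0, -50], "roll": 0, "hand": 50}, {"offset": [0, 0, -75], "roll": 0, "hand": 50}, {"offset": [0, 0, -100], "roll": 0, "hand": 50}, {"offset": [0, 0, -125], "roll": 0, "hand": 50}, {"offset": [0, 0, -150], "roll": 0, "hand": 50}, {"offset": [0, 0, -150], "roll": 0, "hand": 50}, {"offset": [0, 0, -150], "roll": 0, "hand": 50}])

```text
clock: 4.32
tool_pos: [0.5406, -0.1112, 0.2515]
orientation: [-180.0, 0.2, -163.7]
force: [-0.1, 1.5, -2.0]
opening: 0.0555
```

```bash
cat >> h.py <<'E'
def wrist(name):
    from plant import ctrl,cams
    from scipy.spatial.transform import Rotation as R
    o=ctrl.get_obs();s=dict(cams.snapshot("wrist"))
    T=np.eye(4);T[:3,:3]=R.from_euler("xyz",o["orientation"],degrees=True).as_matrix();T[:3,3]=o["tool_pos"]
    s["cam_to_world"]=T@s["T_tool_cam"];np.savez(f"pics/{name}.npz",**s);cv2.imwrite(f"pics/{name}.png",s["img"][:,:,::-1])
    return o,s
E
python3 - <<'E'
from h import *
from plant import cams
o,w=wrist("w2")
s=cams.snapshot("scene");t=cams.snapshot("top")
im=np.vstack([np.hstack([w["img"][:,:,::-1][100:400,120:520]]),np.hstack([cv2.resize(s["img"][150:300,150:350,::-1],(400,300))])])
im=np.hstack([im,np.vstack([cv2.resize(t["img"][220:370,290:490,::-1],(400,300)),np.zeros((300,400,3),np.uint8)])])
cv2.imwrite("pics/m2.png",im)
E
```

```text
(no output)
```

View pics/m2.png

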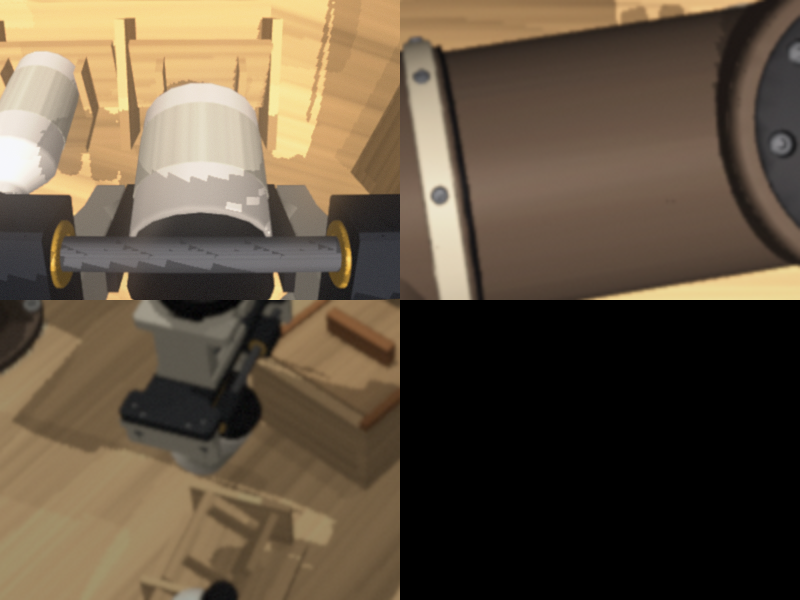

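The mosaic shows the jar held firmly between the fingers, still leaning about 30° with its bottom towards the camera. The rack is otherwise undisturbed and the top camera is blocked by the arm. I'll stand the jar upright on clear bench on the robot's side, still gripped.

jog_arm(motion=[{"offset": [16, -12, 0], "roll": 0, "hand": 50}, {"offset": [32, -24, 0], "roll": 0, "hand": 50}, {"offset": [48, -36, 0], "roll": 0, "hand": 50}, {"offset": [72, -54, 0], "roll": 0, "hand": 50}, {"offset": [96, -72, 0], "roll": 0, "hand": 50}, {"offset": [120, -90, 0], "roll": 0, "hand": 50}, {"offset": [140, -105, 0], "roll": 0, "hand": 50}, {"offset": [161, -119, 20], "roll": 0, "hand": 50}, {"offset": [161, -119, 45], "roll": 0, "hand": 50}, {"offset": [161, -119, 70], "roll": 0, "hand": 50}, {"offset": [161, -119, 95], "roll": 0, "hand": 50}, {"offset": [161, -119, 120], "roll": 0, "hand": 50}, {"offset": [161, -119, 140], "roll": 0, "hand": 50}, {"offset": [161, -119, 155], "roll": 0, "hand": 50}, {"offset": [161, -119, 168], "roll": 0, "hand": 50}, {"offset": [161, -119, 176], "roll": 0, "hand": 50}, {"offset": [161, -119, 176], "roll": 0, "hand": 50}, {"offset": [161, -119, 176], "roll": 0, "hand": 50}])

```text
clock: 5.97
tool_pos: [0.4184, -0.2706, 0.0731]
orientation: [180.0, -0.1, -163.7]
force: [0.2, 1.4, -2.0]
opening: 0.0555
```

jog_arm(motion=[{"offset": [0, 0, 5], "roll": 0, "hand": 50}, {"offset": [0, 0, 10], "roll": 0, "hand": 50}, {"offset": [0, 0, 14], "roll": 0, "hand": 50}, {"offset": [0, 0, 16], "roll": 0, "hand": 50}, {"offset": [0, 0, 17], "roll": 0, "hand": 50}, {"offset": [0, 0, 17], "roll": 0, "hand": 50}])

```text
clock: 6.47
tool_pos: [0.4197, -0.2706, 0.058]
orientation: [-179.9, 0.1, -163.7]
force: [-2.4, 4.9, 14.4]
opening: 0.0557
```

jog_arm(motion=[{"offset": [3, 0, 0], "roll": 0, "hand": 50}, {"offset": [6, 0, 0], "roll": 0, "hand": 50}, {"offset": [9, 0, 0.5], "roll": 0, "hand": 50}, {"offset": [12, 0, 1], "roll": 0, "hand": 50}, {"offset": [15, 0, 1.5], "roll": 0, "hand": 50}, {"offset": [15, 0, 1.5], "roll": 0, "hand": 50}])

```text
clock: 6.97
tool_pos: [0.4079, -0.2757, 0.0575]
orientation: [-179.8, 0.4, -163.7]
force: [1.3, 3.3, 12.0]
opening: 0.0552
```

Run:
```python
from h import *
from plant import cams
o,w=wrist("w3");s=cams.snapshot("scene")
im=np.hstack([w["img"][100:400,120:520,::-1],cv2.resize(s["img"][200:425,80:305,::-1],(400,400))[:300]])
cv2.imwrite("pics/m3.png",im);print(o["force"],o["moment"])
```

```text
[ 1.31852597  3.33951994 11.95653039] [ 1.17167114e+00 -1.00202675e+00  1.79552670e-04]
```

View pics/m3.png

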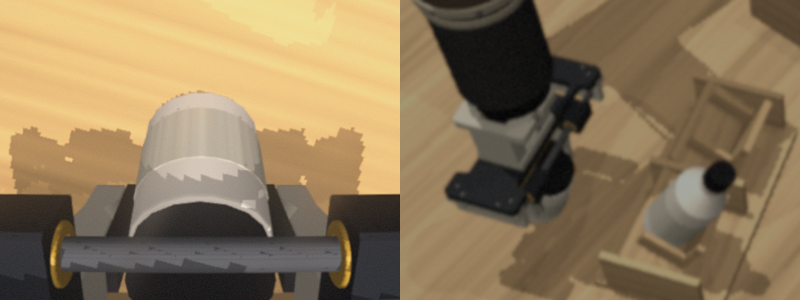

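The bottom end has swung inwards, from crop row 82 to 93, so the jar is rotating in the grip. I'll carry on along the arc.

jog_arm(motion=[{"offset": [3, 0, 0.8], "roll": 0, "hand": 50}, {"offset": [6, 0, 1.6], "roll": 0, "hand": 50}, {"offset": [9, 0, 2.6], "roll": 0, "hand": 50}, {"offset": [12, 0, 4], "roll": 0, "hand": 50}, {"offset": [15, 0, 5], "roll": 0, "hand": 50}, {"offset": [15, 0, 5.5], "roll": 0, "hand": 50}, {"offset": [15, 0, 5.5], "roll": 0, "hand": 50}])

```text
clock: 7.65
tool_pos: [0.3923, -0.2804, 0.0522]
orientation: [-179.8, 0.2, -163.7]
force: [-3.4, -0.4, 20.2]
opening: 0.0554
```

Run:
```python
from h import *
from plant import cams
o,w=wrist("w4");s=cams.snapshot("scene")
im=np.hstack([w["img"][100:400,120:520,::-1],cv2.resize(s["img"][230:380,100:300,::-1],(400,300))])
cv2.imwrite("pics/m4.png",im);print(o["force"],o["moment"])
```

```text
[-3.44452535 -0.36838498 20.16032831] [-0.28905081  0.98052704 -0.05780556]
```

View pics/m4.png

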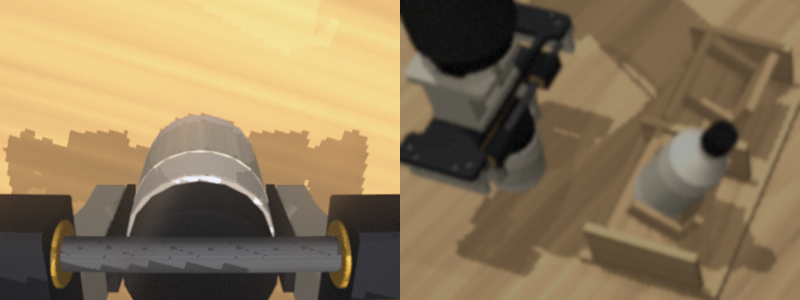

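The jar now looks close to upright, with its bottom edge at full-image row 215 where about 217 is expected. The TCP height of 52 mm matches its standing height. I'll loosen the grip so it settles flat, rise 4 mm for rail clearance and regrip.

jog_arm(motion=[{"offset": [0, 0, -0.5], "roll": 0, "hand": 50}, {"offset": [0, 0, -1], "roll": 0, "hand": 50}, {"offset": [0, 0, -1], "roll": 0, "hand": 57}, {"offset": [0, 0, -1], "roll": 0, "hand": 58}, {"offset": [0, 0, -1], "roll": 0, "hand": 60}, {"offset": [0, 0, -1], "roll": 0, "hand": 62}, {"offset": [0, 0, -3], "roll": 0, "hand": 62}, {"offset": [0, 0, -5], "roll": 0, "hand": 62}, {"offset": [0, 0, -6], "roll": 0, "hand": 62}, {"offset": [0, 0, -6], "roll": 0, "hand": 62}, {"offset": [0, 0, -6], "roll": 0, "hand": 62}])

```text
clock: 8.67
tool_pos: [0.3901, -0.279, 0.0557]
orientation: [-180.0, 0.0, -163.7]
force: [0.2, -0.3, 0.1]
opening: 0.0619
```

Run:
```python
from h import *
o,w=wrist("w5");print(o["tool_pos"],o["force"],w["K"][0,0],w["K"][1,2])
W=np.linalg.inv(w["cam_to_world"]);T=np.linalg.inv(w["T_tool_cam"])
z=o["tool_pos"][2]*1000
pr=lambda p:cv2.projectPoints(np.array([p])/1000.,cv2.Rodrigues(T[:3,:3])[0],T[:3,3],w["K"],w["D"])[0][0,0]
for n,p in(("bottom front",(28,0,z)),("capline front",(27,0,z-66)),("bottomL",(0,-28,z)),("body top R",(0,28,z-66))):print(n,pr(np.array(p,float)))
im=w["img"]
for r in range(205,250,5):
    g=im[r].astype(int);print(r,g[318:324].mean(0).round())
print([ (r,int(im[r,321].max())) for r in range(206,300,3)])
```

```text
[ 0.39012537 -0.2790298   0.05565281] [ 0.19225401 -0.30484134  0.14063474] 404.63194218790085 234.70870042683904
bottom front [319.69947666 212.60057654]
capline front [319.26235994 260.01346589]
bottomL [267.64768675 263.14832678]
body top R [392.24133124 325.75761503]
205 [243. 206. 137.]
210 [243. 205. 136.]
215 [173. 151. 133.]
220 [160. 141. 119.]
225 [157. 139. 120.]
230 [155. 139. 120.]
235 [150. 135. 117.]
240 [167. 152. 139.]
245 [160. 146. 134.]
[(206, 244), (209, 243), (212, 225), (215, 171), (218, 161), (221, 159), (224, 157), (227, 154), (230, 155), (233, 151), (236, 147), (239, 195), (242, 159), (245, 158), (248, 157), (251, 157), (254, 163), (257, 240), (260, 245), (263, 66), (266, 62), (269, 59), (272, 58), (275, 51), (278, 50), (281, 55), (284, 62), (287, 55), (290, 55), (293, 48), (296, 44), (299, 42)]
```

View pics/w5.png

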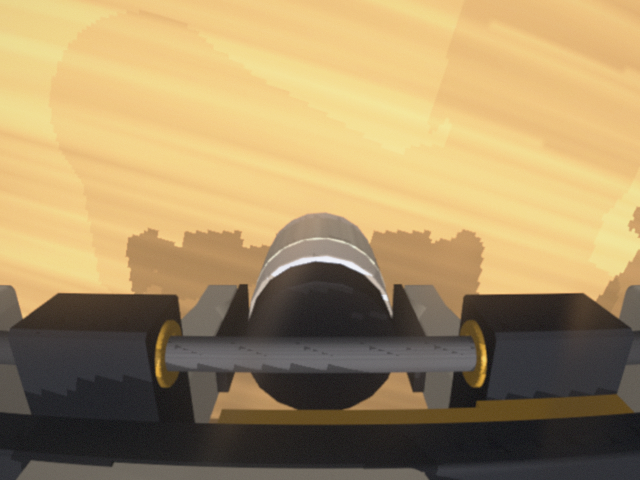

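The jar stands upright on the bench. Its bottom edge is at row 213 (upright prediction 212.6), the cap line is at about 262 (260), and it is centred in the jaws. I'll regrip and lift.

jog_arm(motion=[{"offset": [0, 0, 0], "roll": 0, "hand": 57}, {"offset": [0, 0, 0], "roll": 0, "hand": 50}, {"offset": [0, 0, 0], "roll": 0, "hand": 50}, {"offset": [0, 0, 0], "roll": 0, "hand": 50}, {"offset": [0, 0, 0], "roll": 0, "hand": 50}, {"offset": [0, 0, -4], "roll": 0, "hand": 50}, {"offset": [0, 0, -15], "roll": 0, "hand": 50}, {"offset": [0, 0, -35], "roll": 0, "hand": 50}, {"offset": [0, 0, -60], "roll": 0, "hand": 50}, {"offset": [0, 0, -90], "roll": 0, "hand": 50}, {"offset": [0, 0, -120], "roll": 0, "hand": 50}, {"offset": [0, 0, -145], "roll": 0, "hand": 50}, {"offset": [0, 0, -165], "roll": 0, "hand": 50}, {"offset": [0, 0, -178], "roll": 0, "hand": 50}, {"offset": [0, 0, -184], "roll": 0, "hand": 50}, {"offset": [0, 0, -184], "roll": 0, "hand": 50}])

```text
clock: 10.05
tool_pos: [0.3904, -0.2791, 0.2407]
orientation: [-179.9, 0.1, -163.7]
force: [0.8, -0.3, -2.1]
opening: 0.0552
```

jog_arm(motion=[{"offset": [-7, 13, 0], "roll": 0.02, "hand": 50}, {"offset": [-20, 37, 0], "roll": 0.04, "hand": 50}, {"offset": [-37, 66, 0], "roll": 0.06, "hand": 50}, {"offset": [-54, 98, 0], "roll": 0.08, "hand": 50}, {"offset": [-71, 129, 0], "roll": 0.1, "hand": 50}, {"offset": [-88, 160, 0], "roll": 0.13, "hand": 50}, {"offset": [-105, 191, 0], "roll": 0.15, "hand": 50}, {"offset": [-122, 222, 0], "roll": 0.17, "hand": 50}, {"offset": [-139, 253, 0], "roll": 0.2, "hand": 50}, {"offset": [-156, 284, 0], "roll": 0.22, "hand": 50}, {"offset": [-173, 315, 0], "roll": 0.24, "hand": 50}, {"offset": [-190, 346, 0], "roll": 0.27, "hand": 50}, {"offset": [-208, 377, 0], "roll": 0.29, "hand": 50}, {"offset": [-226, 409, 0], "roll": 0.32, "hand": 50}, {"offset": [-243, 440, 0], "roll": 0.34, "hand": 50}, {"offset": [-260, 471, 0], "roll": 0.36, "hand": 50}, {"offset": [-274, 497, 0], "roll": 0.38, "hand": 50}, {"offset": [-285, 516, 0], "roll": 0.4, "hand": 50}, {"offset": [-292, 529, 0], "roll": 0.403, "hand": 50}, {"offset": [-292, 529, 0], "roll": 0.403, "hand": 50}])

```text
clock: 11.72
tool_pos: [0.5221, 0.3126, 0.2372]
orientation: [-179.9, -0.1, 173.3]
force: [0.5, -0.9, -1.7]
opening: 0.0549
```

jog_arm(motion=[{"offset": [0, 0, 15], "roll": 0, "hand": 50}, {"offset": [0, 0, 35], "roll": 0, "hand": 50}, {"offset": [0, 0, 55], "roll": 0, "hand": 50}, {"offset": [0, 0, 75], "roll": 0, "hand": 50}, {"offset": [0, 0, 95], "roll": 0, "hand": 50}, {"offset": [0, 0, 112], "roll": 0, "hand": 50}, {"offset": [0, 0, 128], "roll": 0, "hand": 50}, {"offset": [0, 0, 142], "roll": 0, "hand": 50}, {"offset": [0, 0, 154], "roll": 0, "hand": 50}, {"offset": [0, 0, 164], "roll": 0, "hand": 50}, {"offset": [0, 0, 169], "roll": 0, "hand": 50}, {"offset": [0, 0, 169], "roll": 0, "hand": 50}])

```text
clock: 12.72
tool_pos: [0.5215, 0.3094, 0.0691]
orientation: [-179.9, -0.1, 173.1]
force: [-0.5, 0.1, -1.6]
opening: 0.0555
```

jog_arm(motion=[{"offset": [0, 0, 2], "roll": 0, "hand": 50}, {"offset": [0, 0, 4], "roll": 0, "hand": 50}, {"offset": [0, 0, 6], "roll": 0, "hand": 50}, {"offset": [0, 0, 7.5], "roll": 0, "hand": 50}, {"offset": [0, 0, 8.5], "roll": 0, "hand": 50}, {"offset": [0, 0, 8.5], "roll": 0, "hand": 50}])

```text
clock: 13.22
tool_pos: [0.5222, 0.3106, 0.062]
orientation: [180.0, -0.0, 173.2]
force: [0.3, 0.3, -2.0]
opening: 0.0553
```

Not touching yet. I'll ease down in small steps.

jog_arm(motion=[{"offset": [0, 0, 0.7], "roll": 0, "hand": 50}, {"offset": [0, 0, 1.2], "roll": 0, "hand": 50}, {"offset": [0, 0, 1.6], "roll": 0, "hand": 50}, {"offset": [0, 0, 1.6], "roll": 0, "hand": 50}])

```text
clock: 13.55
tool_pos: [0.5224, 0.3107, 0.0615]
orientation: [180.0, 0.0, 173.2]
force: [-1.7, -1.7, 6.4]
opening: 0.0551
```

Firm contact with the floor (+8 N), so I'll release and rise.

jog_arm(motion=[{"offset": [0, 0, -0.6], "roll": 0, "hand": 50}, {"offset": [0, 0, -0.6], "roll": 0, "hand": 57}, {"offset": [0, 0, -0.6], "roll": 0, "hand": 59}, {"offset": [0, 0, -0.6], "roll": 0, "hand": 62}, {"offset": [0, 0, -0.6], "roll": 0, "hand": 66}, {"offset": [0, 0, -0.6], "roll": 0, "hand": 68}, {"offset": [0, 0, -3], "roll": 0, "hand": 68}, {"offset": [0, 0, -10], "roll": 0, "hand": 68}, {"offset": [0, 0, -22], "roll": 0, "hand": 68}, {"offset": [0, 0, -42], "roll": 0, "hand": 68}, {"offset": [0, 0, -67], "roll": 0, "hand": 68}, {"offset": [0, 0, -95], "roll": 0, "hand": 68}, {"offset": [0, 0, -125], "roll": 0, "hand": 68}, {"offset": [0, 0, -150], "roll": 0, "hand": 68}, {"offset": [0, 0, -150], "roll": 0, "hand": 68}, {"offset": [0, 0, -150], "roll": 0, "hand": 68}])

```text
clock: 14.88
tool_pos: [0.5229, 0.3112, 0.213]
orientation: [179.8, 0.1, 173.2]
force: [0.0, -0.9, -1.0]
opening: 0.0682
```

Run:
```python
from h import *
from plant import cams
o,w=wrist("w6");s=cams.snapshot("scene");np.savez("pics/s6.npz",**s)
im=np.hstack([cv2.resize(w["img"][:,:,::-1],(400,300)),cv2.resize(s["img"][90:240,240:440,::-1],(400,300))])
cv2.imwrite("pics/m6.png",im);print(o["force"],o["tool_pos"],o["orientation"])
```

```text
[ 0.01550873 -0.86096558 -0.95833797] [0.52286543 0.31123014 0.21299532] [1.79795866e+02 1.46566872e-01 1.73174355e+02]
```

View pics/m6.png

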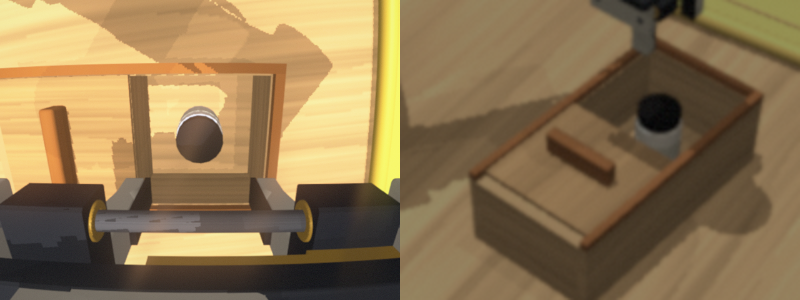

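The jar stands upright in the middle of the compartment, seen from above in the wrist view and in the scene crop at about (658,120). The handle was measured at (0.504, 0.166), which puts the cover about 0.145 m open. I'll grip the handle next.

jog_arm(motion=[{"offset": [0, -15, 0], "roll": 0, "hand": 68}, {"offset": [0, -40, 0], "roll": 0, "hand": 60}, {"offset": [0, -70, 0], "roll": 0, "hand": 56}, {"offset": [0, -100, 0], "roll": 0, "hand": 56}, {"offset": [0, -125, 0], "roll": 0, "hand": 56}, {"offset": [0, -140, 0], "roll": 0, "hand": 56}, {"offset": [1, -146, 8], "roll": 0, "hand": 56}, {"offset": [1, -146, 25], "roll": 0, "hand": 56}, {"offset": [1, -146, 45], "roll": 0, "hand": 56}, {"offset": [1, -146, 62], "roll": 0, "hand": 56}, {"offset": [1, -146, 76], "roll": 0, "hand": 56}, {"offset": [1, -146, 86], "roll": 0, "hand": 56}, {"offset": [1, -146, 92], "roll": 0, "hand": 56}, {"offset": [1, -146, 92], "roll": 0, "hand": 56}])

```text
clock: 16.15
tool_pos: [0.5032, 0.1654, 0.1168]
orientation: [-179.9, -0.1, 173.2]
force: [-0.5, -0.3, 0.7]
opening: 0.056
```

jog_arm(motion=[{"offset": [0, 0, 0], "roll": 0, "hand": 40}, {"offset": [0, 0, 0], "roll": 0, "hand": 30}, {"offset": [0, 0, 0], "roll": 0, "hand": 22}, {"offset": [0, 0, 0], "roll": 0, "hand": 18}, {"offset": [0, 0, 0], "roll": 0, "hand": 10}, {"offset": [0, 0, 0], "roll": 0, "hand": 10}, {"offset": [0, 0, 0], "roll": 0, "hand": 10}, {"offset": [0, 0, 0], "roll": 0, "hand": 10}])

```text
clock: 16.82
tool_pos: [0.504, 0.1658, 0.1187]
orientation: [180.0, 0.0, 173.2]
force: [-1.7, 0.1, 1.8]
opening: 0.0156
```

jog_arm(motion=[{"offset": [0, 3, 0], "roll": 0, "hand": 10}, {"offset": [0, 10, 0], "roll": 0, "hand": 10}, {"offset": [0, 20, 0], "roll": 0, "hand": 10}, {"offset": [0, 32, 0], "roll": 0, "hand": 10}, {"offset": [0, 44, 0], "roll": 0, "hand": 10}, {"offset": [0, 56, 0], "roll": 0, "hand": 10}, {"offset": [0, 68, 0], "roll": 0, "hand": 10}, {"offset": [0, 80, 0], "roll": 0, "hand": 10}, {"offset": [0, 92, 0], "roll": 0, "hand": 10}, {"offset": [0, 104, 0], "roll": 0, "hand": 10}, {"offset": [0, 115, 0], "roll": 0, "hand": 10}, {"offset": [0, 125, 0], "roll": 0, "hand": 10}, {"offset": [0, 133, 0], "roll": 0, "hand": 10}, {"offset": [0, 138, 0], "roll": 0, "hand": 10}, {"offset": [0, 138, 0], "roll": 0, "hand": 10}])

```text
clock: 18.07
tool_pos: [0.5207, 0.3058, 0.1187]
orientation: [179.9, 0.1, 173.3]
force: [-1.7, 2.8, 3.7]
opening: 0.0161
```

jog_arm(motion=[{"offset": [0, 2, 0], "roll": 0, "hand": 10}, {"offset": [0, 4, 0], "roll": 0, "hand": 10}, {"offset": [0, 6, 0], "roll": 0, "hand": 10}, {"offset": [0, 7, 0], "roll": 0, "hand": 10}, {"offset": [0, 7, 0], "roll": 0, "hand": 10}])

```text
clock: 18.48
tool_pos: [0.5212, 0.3111, 0.1187]
orientation: [180.0, 0.0, 173.2]
force: [-0.9, -1.7, 5.5]
opening: 0.0157
```

jog_arm(motion=[{"offset": [0, 1, 0], "roll": 0, "hand": 10}, {"offset": [0, 2, 0], "roll": 0, "hand": 10}, {"offset": [0, 3, 0], "roll": 0, "hand": 10}, {"offset": [0, 3, 0], "roll": 0, "hand": 10}])

```text
clock: 18.82
tool_pos: [0.5212, 0.3112, 0.1187]
orientation: [-179.7, -0.0, 173.2]
force: [0.5, -12.1, 8.8]
opening: 0.0156
```

Stopped against the end strip: 3 mm more command gave no motion, and −12 N. I'll back off the press, release, rise clear and verify.

jog_arm(motion=[{"offset": [0, -1.5, 0], "roll": 0, "hand": 10}, {"offset": [0, -2, 0], "roll": 0, "hand": 16}, {"offset": [0, -2, 0], "roll": 0, "hand": 24}, {"offset": [0, -2, 0], "roll": 0, "hand": 40}, {"offset": [0, -2, 0], "roll": 0, "hand": 50}, {"offset": [0, -2, 0], "roll": 0, "hand": 50}, {"offset": [0, -2, -10], "roll": 0, "hand": 50}, {"offset": [0, -2, -35], "roll": 0, "hand": 50}, {"offset": [0, -2, -65], "roll": 0, "hand": 50}, {"offset": [0, -2, -95], "roll": 0, "hand": 50}, {"offset": [0, -2, -125], "roll": 0, "hand": 50}, {"offset": [0, -32, -130], "roll": 0, "hand": 50}, {"offset": [0, -72, -130], "roll": 0, "hand": 50}, {"offset": [0, -112, -130], "roll": 0, "hand": 50}, {"offset": [0, -152, -130], "roll": 0, "hand": 50}, {"offset": [0, -192, -130], "roll": 0, "hand": 50}, {"offset": [0, -232, -130], "roll": 0, "hand": 50}, {"offset": [0, -272, -130], "roll": 0, "hand": 50}, {"offset": [0, -302, -130], "roll": 0, "hand": 50}, {"offset": [0, -302, -130], "roll": 0, "hand": 50}])

```text
clock: 20.48
tool_pos: [0.4844, 0.009, 0.2496]
orientation: [180.0, 0.0, 173.0]
force: [-0.7, 0.7, -1.1]
opening: 0.0496
```

Run:
```python
from h import *
from plant import cams
t=cams.snapshot("top");s=cams.snapshot("scene")
cv2.imwrite("pics/m7.png",np.hstack([cv2.resize(t["img"][130:380,60:490,::-1],(516,300)),cv2.resize(s["img"][90:390,180:450,::-1],(270,300))]))
cv2.imwrite("pics/t7.png",t["img"][:,:,::-1]);np.savez("pics/t7.npz",**t)
```

```text
(no output)
```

View pics/m7.png

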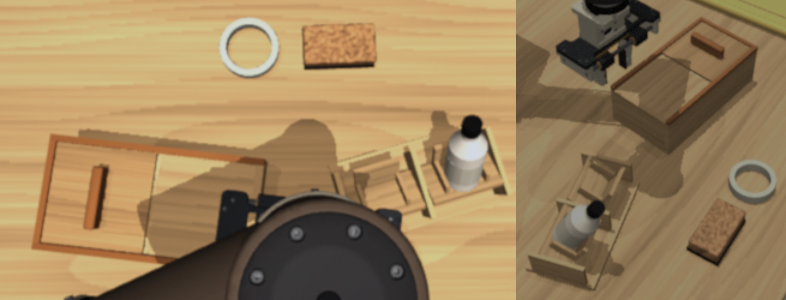

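The cover is over the compartment and meets the stop strip, the handle is at mosaic (95,197), and the bottle, tape and block are where they were. I'll check the handle position numerically, then hand in.

Run:
```python
from h import *
from plant import order,ctrl
t=np.load("pics/t7.npz");yd=np.array([np.sin(np.radians(6.8)),np.cos(np.radians(6.8))])
p=plane(t,(60+94/1.2,130+197/1.2),.1305);print(p,"box y",(p[:2]-[.5132,.2356])@yd, "force",ctrl.get_obs()["force"])
print(order.close_job())
```

```text
[0.52217625 0.30903764 0.1305    ] box y 0.07398387099980315 force [ 0.01469463 -0.2180661   0.42629154]
the job is handed in; nothing more can be done
None
```

The jar is standing upright in the box's compartment, the cover is slid fully shut over it, and the job is handed in at about 20.5 s on the robot's clock.

I lifted the leaning jar out of the rack and stood it upright on clear bench by rolling it over its lower edge while it was gripped. I then let it settle, regripped it and set it down in the middle of the compartment. Last, I gripped the cover's handle and slid the cover to the end strip.

**Jar:** Before the cover closed, the pictures showed it upright and centred. It met the floor at the expected height with about 8 N.

**Cover:** It stopped against the strip: 3 mm more command gave no motion, and the push rose to −12 N. The handle measures at box y 74 mm; 75 mm is shut and the picture is good to about 2 mm. The last image shows no gap at the strip.

**Other things:** The bottle, tape and block look unmoved in the final picture, though I did not measure them. The gripper is clear of everything.

No check failed. The jar itself could not be seen once the cover was shut.

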